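# Sort the finished painted pebbles into the stall trays

### The job

Sort the five loose painted pebbles into the three stall trays: each goes into the tray whose glued sample pebble shows the same kind (chicks with the chick, ladybirds with the ladybird, toadstools with the toadstool, whatever their colour), one to a compartment, lying flat on the felt and right way up. Set them down gently, for the paint chips if they are dropped, and leave the trays, the tape and the brush where they are.

Things in the scene. Friction and masses are not known exactly. Their poses are not given: they have to be found in the camera images.
- chick_white: Loose painted pebble, a white chick: white, two eyes and a small orange beak; 31 (x) x 40 (y) x 20 (z) mm. Origin at the centre of its underside, z up; its own y runs along its long side, its own x across its short side (grip it across x). Rests flat on its underside; rounded sides, widest at about half height; weighs 10 to 60 g.
- chick_lilac: Loose painted pebble, a lilac chick: lilac, two eyes and a small orange beak; 33 (x) x 42 (y) x 19 (z) mm. Origin at the centre of its underside, z up; its own y runs along its long side, its own x across its short side (grip it across x). Rests flat on its underside; rounded sides, widest at about half height; weighs 10 to 60 g.
- ladybird_pink: Loose painted pebble, a pink ladybird: pink with black spots and a black head; 25 (x) x 34 (y) x 15 (z) mm. Origin at the centre of its underside, z up; its own y runs along its long side, its own x across its short side (grip it across x). Rests flat on its underside; rounded sides, widest at about half height; weighs 10 to 60 g.
- ladybird_yellow: Loose painted pebble, a yellow ladybird: yellow with black spots and a black head; 27 (x) x 34 (y) x 16 (z) mm. Origin at the centre of its underside, z up; its own y runs along its long side, its own x across its short side (grip it across x). Rests flat on its underside; rounded sides, widest at about half height; weighs 10 to 60 g.
- toadstool: Loose painted pebble, a red toadstool cap with white dots; 35 (x) x 41 (y) x 19 (z) mm. Origin at the centre of its underside, z up; its own y runs along its long side, its own x across its short side (grip it across x). Rests flat on its underside; rounded sides, widest at about half height; weighs 10 to 60 g.
- tray_chick: Loose pale wood tray, grey felt floor, 200 (x) x 62 (y) x 10 (z) mm, 0.35 kg; three compartments in a row along x, each 60 (x) x 52 (y) mm inside, 4 mm deep, 5 mm laths between. Origin: centre of its underside; felt at z = 6 mm, rim z = 10 mm. Compartment centres x = -65, 0 (both empty) and +65 mm (left end; glued sample, <= 20 mm high: blue chick).
- tray_ladybird: Loose pale wood tray, grey felt floor, 200 (x) x 62 (y) x 10 (z) mm, 0.35 kg; three compartments in a row along x, each 60 (x) x 52 (y) mm inside, 4 mm deep, 5 mm laths between. Origin: centre of its underside; felt at z = 6 mm, rim z = 10 mm. Compartment centres x = -65, 0 (both empty) and +65 mm (left end; glued sample, <= 20 mm high: pink ladybird).
- tray_toadstool: Loose pale wood tray, grey felt floor, 200 (x) x 62 (y) x 10 (z) mm, 0.35 kg; three compartments in a row along x, each 60 (x) x 52 (y) mm inside, 4 mm deep, 5 mm laths between. Origin: centre of its underside; felt at z = 6 mm, rim z = 10 mm. Compartment centres x = -65, 0 (both empty) and +65 mm (left end; glued sample, <= 20 mm high: red white-dotted toadstool).
- masking_tape: Bystander: a loose roll of pale masking tape lying flat, 98 mm across, 25 mm high. Origin at the centre of its underside.
- brush: Bystander: a loose artist's brush with a pale handle lying flat, 16 (x) x 187 (y) x 14 (z) mm. Origin at the centre of its underside, its length along its own y.
There are look-alikes about, which are no part of the job. Leave any blue or turquoise look-alike of the chick_white alone.

How it is judged (in metres and radians):
At the end, for the whole second after the job is handed in: Chicks, ladybirds and toadstool in the empty compartments of their own trays, one to a compartment: centre within 18 mm of the compartment's centre each way, underside within 2.5 mm of the felt, upright within 0.2 rad, at rest and let go; trays flat ((x of chick_white in the frame of tray_chick between -0.083 and -0.047 m or x of chick_white in the frame of tray_chick between -0.018 and 0.018 m) and y of chick_white in the frame of tray_chick between -0.018 and 0.018 m and z of chick_white in the frame of tray_chick between 0.0035 and 0.0085 m and angle between each of chick_white, chick_lilac, ladybird_pink, ladybird_yellow, toadstool's own z axis and vertical below 0.2 rad and linear speed of each of chick_white, chick_lilac, ladybird_pink, ladybird_yellow, toadstool below 0.02 m/s and angular speed of each of chick_white, chick_lilac, ladybird_pink, ladybird_yellow, toadstool below 0.3 rad/s and contact force between each of chick_white, chick_lilac, ladybird_pink, ladybird_yellow, toadstool and the fingers below 0.05 N and (x of chick_lilac in the frame of tray_chick between -0.083 and -0.047 m or x of chick_lilac in the frame of tray_chick between -0.018 and 0.018 m) and y of chick_lilac in the frame of tray_chick between -0.018 and 0.018 m and z of chick_lilac in the frame of tray_chick between 0.0035 and 0.0085 m and (x of ladybird_pink in the frame of tray_ladybird between -0.083 and -0.047 m or x of ladybird_pink in the frame of tray_ladybird between -0.018 and 0.018 m) and y of ladybird_pink in the frame of tray_ladybird between -0.018 and 0.018 m and z of ladybird_pink in the frame of tray_ladybird between 0.0035 and 0.0085 m and (x of ladybird_yellow in the frame of tray_ladybird between -0.083 and -0.047 m or x of ladybird_yellow in the frame of tray_ladybird between -0.018 and 0.018 m) and y of ladybird_yellow in the frame of tray_ladybird between -0.018 and 0.018 m and z of ladybird_yellow in the frame of tray_ladybird between 0.0035 and 0.0085 m and (x of toadstool in the frame of tray_toadstool between -0.083 and -0.047 m or x of toadstool in the frame of tray_toadstool between -0.018 and 0.018 m) and y of toadstool in the frame of tray_toadstool between -0.018 and 0.018 m and z of toadstool in the frame of tray_toadstool between 0.0035 and 0.0085 m and horizontal distance between chick_white and chick_lilac above 0.04 m and horizontal distance between ladybird_pink and ladybird_yellow above 0.04 m and angle between each of tray_chick, tray_ladybird, tray_toadstool's own z axis and vertical below 0.05 rad); the robot touches nothing.
It fails at once if a pebble is dropped (falls free, faster than 0.6 m/s, as from about 20 mm) ((linear speed of chick_white above 0.6 m/s and contact force between chick_white and the fingers below 0.01 N) or (linear speed of chick_lilac above 0.6 m/s and contact force between chick_lilac and the fingers below 0.01 N) or (linear speed of ladybird_pink above 0.6 m/s and contact force between ladybird_pink and the fingers below 0.01 N) or (linear speed of ladybird_yellow above 0.6 m/s and contact force between ladybird_yellow and the fingers below 0.01 N) or (linear speed of toadstool above 0.6 m/s and contact force between toadstool and the fingers below 0.01 N)).
It fails at once if a tray is shifted by more than 20 mm (distance of any of tray_chick, tray_ladybird, tray_toadstool from where it was at the start of the episode above 0.02 m).
It fails at once if the tape or the brush is shifted by more than 15 mm (distance of any of masking_tape, brush from where it was at the start of the episode above 0.015 m).
It also fails if it takes over 96 s, if anything falls off the work surface, if the arm or the gripper's body presses on something with over 40 N, if the wrist force passes 120 N, or if a joint passes its speed limit or range.

### The arm

A 6-joint arm with a two-finger parallel gripper is mounted at the origin on the work surface; the furniture and walls round the work are solid. World frame = base frame: x ahead of the robot, y to its left, z up, the work surface at z = 0. Lengths are in m, angles in degrees, forces in N, time in s.
With the tool pointing down it reaches from about 0.3 to 0.775 m from the base axis. Payload 14.6 kg.
Tool frame: the origin (TCP) lies midway between the tips of the shut fingers; the grasp point (between the pads) lies 19 mm behind it (bot.tcp_to_grasp is the distance from the TCP to the grasp point, in m); z points along the fingers, y is the line along which they close (so a half turn about z gives the same grasp; the last joint's range is limited). The gripper opens to 85 mm and grips with 20 to 120 N. Pads are 22 mm wide; open, the fingers measure 114 mm over their backs; the gripper's body (76 mm by 85 mm) begins 54 mm behind the grasp point. The pads swing forward as they close: fully open they stand 13 mm farther back than shut.
Start: joints at [-69.305, 17.183, 87.147, -0, 75.671, -3.816], TCP at [0.228, -0.5, 0.231] pointing down, gripper open.
Joint ranges: [-173.82, 173.82], [-45.26, 126.66], [13.44, 144.39], [-59.66, 239.66], [0, 175.72], [-146.38, 146.38]. Speed limits (degrees/s): [127.2, 127.2, 147.25, 180, 180, 180].

### API

Orientations are given as [roll, pitch, yaw] about the fixed x, y, z axes, in that order (R = Rz(yaw) Ry(pitch) Rx(roll)).
In Python, from workcell import bot gives the robot as it stands.
- The arm moves only by the tool apply_moves, never from a script. Its argument "motion" is a list of rows, each an object with "claw": the closure, from -1 (fully open) to 1 (shut); "delta_pos": the shift along the tool's x, y, z in a scale on which 1.0 is 400 mm, a list of three; "twist": the turn about the tool's z in parts of the range, where 1.0 means 360 degrees. A call has 1 to 10 rows; each row is the pose to reach, as a shift and turn from the pose commanded when the call began, along the tool's axes at that moment; what a row does not reach only later rows make up. A row lasts 1/10 s, in which the tool goes at most 50 mm and 8.59 degrees, less where a joint would pass 70% of its speed; a pose out of reach is approached as far as the arm can. Shift and turn numbers lie between -1 and 1, and a call with a number outside is refused. A call with a gripper value outside its range is refused whole. The fingers move at their own pace and stop on an object; "newtons" is the grip in N (left out, the last holds). Time passes only in rows, so rows that repeat a pose let the fingers close. It gives the time, the measured TCP pose, the force, the opening and the grip force at its end, in the units of the state.
- bot.read_state(): the state, without advancing time (a new reading comes with each control period).
- bot.get_image(name): name is "side" or "top"; returns (picture, depth): 420x560x3 uint8, red, green, blue; 420x560 float32, m along the optical axis (not along the pixel's ray), 0 where there is no reading.
- bot.camera_info(name): a dict with "fovy" (degrees; the focal length in pixels is half the picture's height over the tangent of half this angle, whatever the lens; pixels are square), "cx", "cy" (the principal point, pixels), "pose" (4x4, takes a point from camera to world coordinates). Camera axes: x right, y up, looking along -z (the intrinsics and any distortion apply to the point x, -y, -z); pixel columns grow to the right and rows downward; lengths in m; the calibration is good to about 2 mm. A picture is of the moment at which its call begins. camera_info takes no time and is no camera call.
- bot.finish_job(): hands the job in; it is judged then, once.
Trained networks look in the newest picture that a camera, given by its name, has taken for a name from the list of things; names that differ only in an ending like _2 or _b are one class to them, and where a whole thing is asked for, a point or a joint stands for the part that bears it (a point fixed in the world has none). Each returns a list of dicts, best first, with "conf" (0 to 1); they miss things now and then, are a little off and sometimes report something else, mostly with a low value. They report only what shows in the picture. A call takes as long as a camera call. They do not tell look-alikes from the thing itself.
- bot.cut_out(camera, query): "mask" (420x560 bool, what is visible of it) and "xy" ([column, row] in pixels, amid what is visible of it).
- bot.landmark_of(camera, query): "xy" ([column, row] in pixels: a listed point, or the origin of a listed thing).
The state is a dict: "time_s": time; "joint_pos": joint angles; "joint_vel": joint speeds; "effort": joint torques, N m; "ee_pos": TCP position; "eef_rot": TCP orientation; "force": force on the tool from outside, world axes, zero at the start; "moment": the same for the moment, N m; "width": finger opening in m; "finger_force": force on a finger pad.
Only numpy, scipy, OpenCV 4.12 (cv2) and the standard library are available. Lean on these libraries where they do the work, as an engineer would, in place of code of your own. Each camera call takes 0.05 s, during which the arm holds its last target. There are 200 camera calls.

## Working session

There is one attempt and no reset: what is moved stays moved. The work goes in short steps, Python scripts to look and compute and a tool call to move; the robot and the scene stay as the last step left them, time stands still between calls to the robot, and variables do not carry over. Pictures are saved under pics/ and viewed, at most 14 in all, crops included, and the job is handed in when it is done.

Besides the shell and the picture viewer there is one more tool, called after "Request:" as a command line: name --argument value ..., lists and objects as JSON in quotes. apply_moves: Moves the arm, as the interface text tells. Its arguments: {"type":"object","properties":{"motion":{"type":"array"},"newtons":{"type":"number"}},"required":["motion"]}

```bash
mkdir -p pics
cat > h.py <<'E'
import numpy as np, cv2
from workcell import bot
def info(c):
    i=bot.camera_info(c); return i, 210/np.tan(np.radians(i["fovy"])/2)
def world(c,uv,depth):
    i,f=info(c); P=np.array(i["pose"]); u,v=uv
    return (P@[(u-i["cx"])/f*depth,-(v-i["cy"])/f*depth,-depth,1])[:3]
def onz(c,uv,z):
    i,f=info(c); P=np.array(i["pose"]); u,v=uv
    d=P[:3,:3]@[(u-i["cx"])/f,-(v-i["cy"])/f,-1]; o=P[:3,3]
    return o+d*(z-o[2])/d[2]
E
python3 - <<'E'
from h import *
for c in ("top","side"):
    im,d=bot.get_image(c); cv2.imwrite(f"pics/{c}0.png",im[:,:,::-1]); np.save(f"{c}d.npy",d)
    print(c,bot.camera_info(c))
names="chick_white chick_lilac ladybird_pink ladybird_yellow toadstool tray_chick tray_ladybird tray_toadstool masking_tape brush".split()
for n in names:
    for r in bot.cut_out("top",n)[:4]:
        ys,xs=np.nonzero(r["mask"]); (c,s,a)=cv2.minAreaRect(np.c_[xs,ys].astype(np.float32))
        print(n,round(r["conf"],2),np.round(r["xy"]),len(xs),np.round(c,1),np.round(s,1),round(a))
print(bot.read_state())
E
```

```text
top {'fovy': 50.794616576394624, 'cx': 283.34849701318194, 'cy': 210.6046902943471, 'pose': array([[-0.01250139,  0.97931641, -0.20194821,  0.36941426],
       [-0.99991393, -0.01143937,  0.00642517, -0.02667872],
       [ 0.00398211,  0.20201116,  0.97937513,  0.86475329],
       [ 0.        ,  0.        ,  0.        ,  1.        ]])}
side {'fovy': 42.68616531551813, 'cx': 282.19940411918316, 'cy': 209.61818010456147, 'pose': array([[ 0.52978007, -0.69361786,  0.48808539,  1.04748262],
       [ 0.84812801,  0.43091238, -0.30820999, -0.32973248],
       [ 0.00345792,  0.5772424 ,  0.81656552,  0.86712652],
       [ 0.        ,  0.        ,  0.        ,  1.        ]])}
chick_white 0.82 [378. 247.] 225 [378.5 245. ] [14.8 17.7] 45
chick_white 0.67 [328. 228.] 254 [329. 230.] [16. 18.] 90
chick_white 0.65 [169. 261.] 3209 [169.  260.9] [102.2  32.6] 2
chick_white 0.61 [246. 187.] 246 [243.5 188. ] [14.8 19.1] 45
chick_lilac 0.63 [295. 194.] 262 [294.1 192.2] [20.1 15.2] 63
ladybird_pink 0.48 [268. 226.] 171 [266.  228.5] [11. 16.] 90
ladybird_pink 0.29 [261. 153.] 224 [262.5 154.5] [17.
[... 419 characters left out ...]
92.  272.7] [ 6.1 94.1] 89
{'time_s': 0.6, 'joint_pos': array([-6.93039717e+01,  1.71821124e+01,  8.71467698e+01, -5.34421470e-04,
        7.56718855e+01, -3.81619933e+00]), 'joint_vel': array([ 0.01821365,  0.09810682, -0.03218462,  0.09592086,  0.01090278,
       -0.06597473]), 'effort': array([-3.78163204e-04, -5.43164992e+01, -3.61893475e+01, -7.04482591e-05,
        6.23735286e-04, -2.79088880e-05]), 'ee_pos': array([ 0.2281755 , -0.50041938,  0.23128994]), 'eef_rot': array([-1.79999200e+02,  4.65557389e-04,  2.45123599e+01]), 'force': array([0.58859923, 0.0875891 , 0.1789596 ]), 'moment': array([ 0.04011512,  0.01228913, -0.02371346]), 'finger_force': 0.0, 'width': 0.08508284804391736}
```

View pics/top0.png

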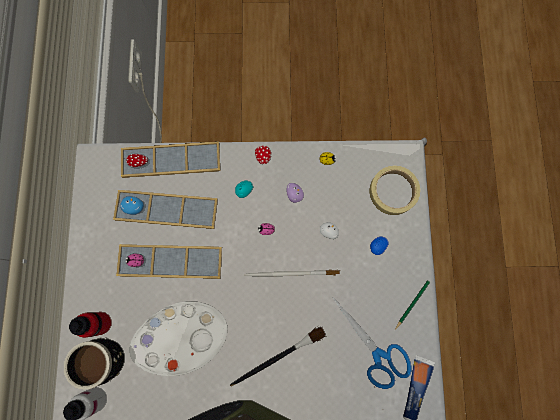

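View pics/side0.png

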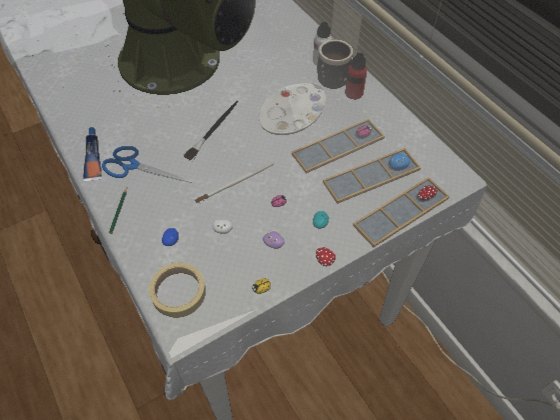

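The top picture shows trays at left: toadstool (170,159), chick (165,208) and ladybird (169,261). The loose pebbles are toadstool (263,154), ladybird_yellow (327,158), chick_lilac (295,192), ladybird_pink (266,229) and chick_white (329,230). Look-alikes of the white chick are turquoise (244,188) and blue (379,245). Only the one at (329,230) is white, so that is the one to take. Next I'll measure and confirm in one enlarged crop.

```bash
cat >> h.py <<'E'
H=dict(chick_white=20,chick_lilac=19,ladybird_pink=15,ladybird_yellow=16,toadstool=19,tray_chick=10,tray_ladybird=10,tray_toadstool=10,masking_tape=25,brush=14)
def meas(c,n,mask):
    z=H[n]/1000*(1 if "tray" in n else .5)
    ys,xs=np.nonzero(mask)
    W=np.array([onz(c,p,z)[:2] for p in zip(xs,ys)])
    m=W.mean(0); w,v=np.linalg.eigh(np.cov(W.T)); a=np.degrees(np.arctan2(v[1,1],v[0,1]))%180
    (cc,s,_)=cv2.minAreaRect((W*1000).astype(np.float32))
    return m,4*np.sqrt(w)*1000,a,np.array(cc)/1000,s
E
python3 - <<'E'
from h import *
for c in ("top","side"):
    im,d=bot.get_image(c)
    for n in H:
        for r in bot.cut_out(c,n)[:4]:
            m,l,a,cc,s=meas(c,n,r["mask"])
            print(c,n,round(r["conf"],2),np.round(r["xy"]),np.round(m,4),np.round(l,1),"long axis",round(a,1),"rect",np.round(cc,4),np.round(s,0))
    x0,y0,w,h=(110,135,290,150) if c=="top" else (150,90,300,220)
    k=2.7 if c=="top" else 2.6
    cv2.imwrite(f"pics/{c}_crop.png",cv2.resize(im[y0:y0+h,x0:x0+w,::-1],None,fx=k,fy=k,interpolation=cv2.INTER_CUBIC))
E
```

```text
top chick_white 0.84 [330. 228.] [ 0.5056 -0.1205] [31.6 38.2] long axis 63.2 rect [ 0.506  -0.1201] [33. 32.]
top chick_white 0.77 [245. 190.] [0.5917 0.0462] [28.6 38. ] long axis 132.4 rect [0.5916 0.0466] [26. 37.]
top chick_white 0.55 [378. 242.] [ 0.4748 -0.2166] [32.7 42.8] long axis 136.0 rect [ 0.4753 -0.2164] [31. 41.]
top chick_lilac 0.61 [296. 194.] [ 0.5825 -0.0546] [33.1 42.4] long axis 23.1 rect [ 0.5833 -0.0546] [41. 32.]
top ladybird_pink 0.6 [268. 225.] [0.5116 0.0013] [22.2 30.4] long axis 78.6 rect [0.5117 0.0012] [29. 20.]
top ladybird_yellow 0.5 [328. 163.] [ 0.6536 -0.1222] [26.8 34. ] long axis 79.1 rect [ 0.6534 -0.1224] [32. 26.]
top toadstool 0.6 [261. 153.] [0.6633 0.0069] [33.1 39.2] long axis 3.7 rect [0.6624 0.0065] [30. 36.]Traceback (most recent call last):
  File "<stdin>", line 6, in <module>
  File "h.py", line 16, in meas
    W=np.array([onz(c,p,z)[:2] for p in zip(xs,ys)])
                ~~~^^^^^^^
  File "h.py", line 9, in onz
    i,f=info(c); P=np.array(i["pose"]); u,v=uv
        ~~~~^^^
  File "h.py", line 4, in info
    i=bot.camera_info(c); return i, 210/np.tan(np.radians(i["fovy"])/2)
ValueError: time passes only in moves, steps and waits
```

```bash
sed -i 's/^def info/import functools\n@functools.cache\ndef info/' h.py
python3 - <<'E'
from h import *
for c in ("top","side"):
    im,d=bot.get_image(c)
    for n in H:
        for r in bot.cut_out(c,n)[:4]:
            m,l,a,cc,s=meas(c,n,r["mask"])
            print(c,n,round(r["conf"],2),np.round(r["xy"]),np.round(m,4),np.round(l,1),"long axis",round(a,1),"rect",np.round(cc,4),np.round(s,0))
    x0,y0,w,h=(110,135,290,150) if c=="top" else (150,90,300,220)
    k=2.7 if c=="top" else 2.6
    cv2.imwrite(f"pics/{c}_crop.png",cv2.resize(im[y0:y0+h,x0:x0+w,::-1],None,fx=k,fy=k,interpolation=cv2.INTER_CUBIC))
E
```

```text
top chick_white 0.76 [378. 244.] [ 0.4754 -0.2172] [28.7 39.4] long axis 132.6 rect [ 0.4758 -0.2179] [27. 38.]
top chick_white 0.69 [246. 189.] [0.5921 0.0466] [32.6 40.5] long axis 129.4 rect [0.5931 0.047 ] [32. 38.]
top chick_white 0.56 [329. 229.] [ 0.5054 -0.1211] [32.5 39.6] long axis 63.5 rect [ 0.5059 -0.1211] [35. 32.]
top chick_lilac 0.6 [296. 194.] [ 0.5824 -0.0549] [33.1 42.9] long axis 23.5 rect [ 0.5832 -0.0545] [41. 31.]
top ladybird_yellow 0.71 [326. 160.] [ 0.6536 -0.1211] [28.8 37. ] long axis 90.1 rect [ 0.654  -0.1212] [35. 25.]
top ladybird_yellow 0.66 [402. 176.] [ 0.5864 -0.256 ] [117.7 129.9] long axis 137.3 rect [ 0.5868 -0.2543] [ 98. 102.]
top ladybird_yellow 0.48 [285. 274.] [ 0.4233 -0.041 ] [ 10.9 186.8] long axis 91.0 rect [ 0.4235 -0.0465] [175.  11.]
top toadstool 0.64 [263. 154.] [0.6637 0.0079] [30.9 36.9] long axis 0.7 rect [0.6635 0.0075] [28. 34.]
top tray_chick 0.63 [164. 208.] [0.5521 0.2013] [ 72.8 233.2] long axis 84.3 rect [0.5511 0.2002] [202.  67.]
top tray_ladybird 0.79 [170. 262.] [0.4493 0.1882] [ 73.4 233.8] long axis 88.3 rect [0.449
[... 1355 characters left out ...]
 0.6542 -0.1251] [32. 30.]
side toadstool 0.82 [326. 255.] [0.6657 0.0057] [35.7 41. ] long axis 171.6 rect [0.6657 0.0064] [35. 38.]
side tray_chick 0.88 [371. 174.] [0.5572 0.1952] [ 75.8 233.2] long axis 83.8 rect [0.5569 0.1975] [202.  67.]
side tray_ladybird 0.6 [339. 146.] [0.4543 0.1841] [ 77.6 231.8] long axis 87.7 rect [0.4542 0.1865] [202.  68.]
side tray_toadstool 0.82 [399. 211.] [0.6601 0.1879] [ 73.4 232. ] long axis 93.6 rect [0.6597 0.1918] [ 65. 203.]
side masking_tape 0.58 [172. 276.] [ 0.5845 -0.2548] [112.6 134.1] long axis 172.5 rect [ 0.5844 -0.2537] [ 96. 108.]
side brush 0.69 [230. 179.] [ 0.4234 -0.0569] [ 12.3 178.7] long axis 90.8 rect [ 0.4234 -0.0555] [ 11. 161.]
```

View pics/top_crop.png

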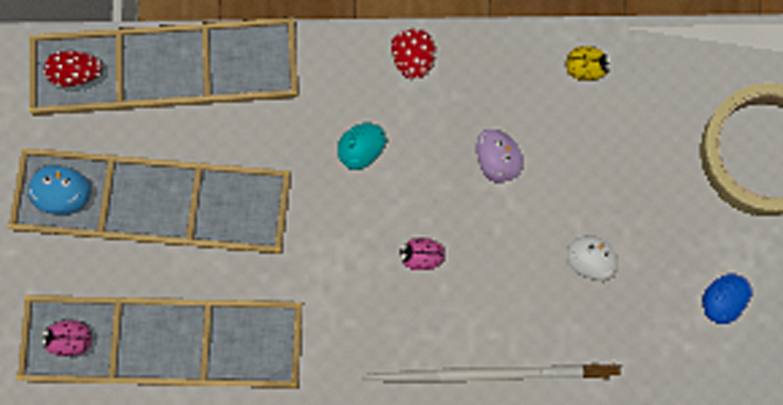

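View pics/side_crop.png

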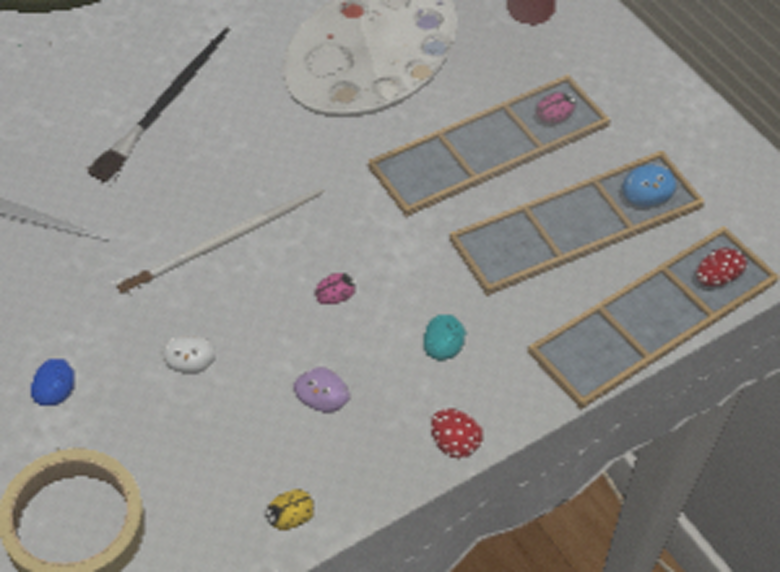

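Top crop: the white chick, with eyes and orange beak, is at (329,230), and the eyeless blue and turquoise stones are look-alikes I'll leave alone. The lilac chick (295,192), yellow ladybird (327,158), pink ladybird (266,229) and toadstool (263,154) are unique. The trays lie at left with their samples at the left end. The two cameras agree within 2–5 mm, and the sizes match the descriptions.

```bash
cat > plan.py <<'E'
import sys
from h import *
G=dict(pink=(.5113,.0006,85),yellow=(.654,-.123,88),toad=(.6645,.0068,0),lilac=(.5835,-.055,20),white=(.5064,-.122,64),
 T1=(.661,.128,0),L0=(.4517,.188,88),L1=(.449,.123,88),C0=(.554,.199,0),C1=(.547,.134,0))
def step(p,yaw,x,y,z,yw):
    a=np.radians(yaw); d=np.array([x,y,z])-p
    t=(yaw-yw+90)%180-90
    return np.r_[[d[0]*np.cos(a)+d[1]*np.sin(a), d[0]*np.sin(a)-d[1]*np.cos(a), -d[2]]]*1000, np.radians(t), yaw-t
s=bot.read_state(); p=s["ee_pos"]; yaw=s["eef_rot"][2]
print(round(s["time_s"],2),np.round(p,4),np.round(s["eef_rot"],1),"w",round(s["width"],4),"F",np.round(s["force"],1),"j6",round(s["joint_pos"][5]))
for a in sys.argv[1:]:            # goal:z[:yaw|k]
    q=a.split(":"); x,y,yw=G[q[0]]; 
    if len(q)>2: yw=yaw if q[2]=="k" else float(q[2])
    d,t,yw=step(p,yaw,x,y,float(q[1]),yw); print(a,np.round(d,1),"twist",round(t,3))
    p=np.array([x,y,float(q[1])]); yaw=yw
E
python3 plan.py pink:.1 pink:.005 L0:.08 L0:.0115 yellow:.1 yellow:.005 L1:.08 L1:.0115
```

```text
2.05 [ 0.2282 -0.5004  0.2313] [-180.     0.    24.5] w 0.0857 F [-0.2 -0.7 -0.2] j6 -4
pink:.1 [ 465.5 -338.4  131.3] twist -1.056
pink:.005 [ 0.  0. 95.] twist 0.0
L0:.08 [181.5 -75.7 -75. ] twist -0.052
L0:.0115 [ 0.   0.  68.5] twist 0.0
yellow:.1 [-303.8  213.   -88.5] twist 0.0
yellow:.005 [ 0.  0. 95.] twist 0.0
L1:.08 [ 238.7 -213.5  -75. ] twist 0.0
L1:.0115 [ 0.   0.  68.5] twist 0.0
```

Careful with the scale: shifts go in shares of 400 mm and turns go in shares of 360 degrees. That gives: 355 mm / 400 = 0.8875, 131 mm / 400 = 0.3275, -1.056 rad / 6.2832 = -0.1681.

Request:
apply_moves --motion '[{"claw": -1, "delta_pos": [0.05, -0.0375, 0], "twist": -0.0159}, {"claw": -1, "delta_pos": [0.1375, -0.1, 0.025], "twist": -0.0398}, {"claw": -1, "delta_pos": [0.2325, -0.1675, 0.05], "twist": -0.0637}, {"claw": -1, "delta_pos": [0.3275, -0.2375, 0.075], "twist": -0.0875}, {"claw": -1, "delta_pos": [0.4225, -0.3075, 0.1], "twist": -0.1114}, {"claw": -1, "delta_pos": [0.5175, -0.375, 0.125], "twist": -0.1353}, {"claw": -1, "delta_pos": [0.6125, -0.445, 0.15], "twist": -0.1592}, {"claw": -1, "delta_pos": [0.7075, -0.515, 0.175], "twist": -0.1681}, {"claw": -1, "delta_pos": [0.8025, -0.5825, 0.2], "twist": -0.1681}, {"claw": -1, "delta_pos": [0.8875, -0.645, 0.225], "twist": -0.1681}]' --newtons 30

```text
time_s: 3.05
ee_pos: [0.445, -0.1164, 0.1412]
eef_rot: [180.0, 0.0, 85.0]
force: [-0.2, -0.0, 0.5]
width: 0.0856
finger_force: 0.0
```

```bash
python3 plan.py pink:.1
```

```text
3.05 [ 0.445  -0.1164  0.1412] [180.   0.  85.] w 0.0856 F [-0.2 -0.   0.5] j6 -14
pink:.1 [122.3  56.   41.2] twist 0.001
```

Scaled: 122 mm / 400 = 0.305, 110 mm / 400 = 0.275.

Request:
apply_moves --motion '[{"claw": -1, "delta_pos": [0.1, 0.0475, 0.035], "twist": 0}, {"claw": -1, "delta_pos": [0.2, 0.0925, 0.07], "twist": 0}, {"claw": -1, "delta_pos": [0.275, 0.125, 0.095], "twist": 0}, {"claw": -1, "delta_pos": [0.305, 0.14, 0.1025], "twist": 0}, {"claw": -1, "delta_pos": [0.305, 0.14, 0.1025], "twist": 0}]'

```text
time_s: 3.55
ee_pos: [0.5107, -0.0008, 0.0999]
eef_rot: [-180.0, 0.0, 85.1]
force: [0.3, -0.7, -0.9]
width: 0.0857
finger_force: 0.0
```

```bash
python3 plan.py pink:.005
python3 - <<'E'
from h import *
im,d=bot.get_image("side"); cv2.imwrite("pics/s1.png",cv2.resize(im[90:310,150:450,::-1],None,fx=2.6,fy=2.6))
E
```

```text
3.55 [ 0.5107 -0.0008  0.0999] [-180.     0.    85.1] w 0.0857 F [ 0.3 -0.7 -0.9] j6 1
pink:.005 [ 1.4  0.4 94.9] twist 0.002
```

View pics/s1.png

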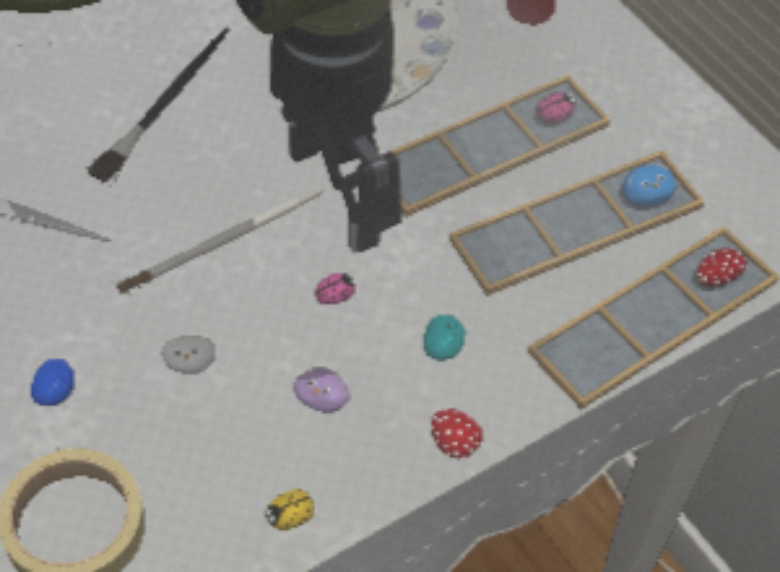

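The side crop shows the open gripper above the pink ladybird (crop 335,288), closing along world x. I'll descend and close.

Scaled: 95 mm / 400 = 0.2375, 86 mm / 400 = 0.215.

Request:
apply_moves --motion '[{"claw": -1, "delta_pos": [0.0025, 0, 0.075], "twist": 0}, {"claw": -1, "delta_pos": [0.0025, 0, 0.1625], "twist": 0}, {"claw": -1, "delta_pos": [0.0025, 0, 0.215], "twist": 0}, {"claw": -0.3, "delta_pos": [0.0025, 0, 0.2375], "twist": 0}, {"claw": 0.1, "delta_pos": [0.0025, 0, 0.2375], "twist": 0}, {"claw": 1, "delta_pos": [0.0025, 0, 0.2375], "twist": 0}, {"claw": 1, "delta_pos": [0.0025, 0, 0.2375], "twist": 0}, {"claw": 1, "delta_pos": [0.0025, 0, 0.2375], "twist": 0}, {"claw": 1, "delta_pos": [0.0025, 0, 0.2375], "twist": 0}, {"claw": 1, "delta_pos": [0.0025, 0, 0.2375], "twist": 0}]'

```text
time_s: 4.6
ee_pos: [0.5113, -0.001, 0.0066]
eef_rot: [179.9, 0.0, 85.0]
force: [-1.5, -2.6, 7.8]
width: 0.0213
finger_force: 28.4
```

```bash
python3 plan.py L0:.08 L0:.0115
```

```text
4.6 [ 0.5113 -0.001   0.0066] [179.9   0.   85. ] w 0.0213 F [-1.5 -2.6  7.8] j6 1
L0:.08 [183.1 -75.8 -73.4] twist -0.052
L0:.0115 [ 0.   0.  68.5] twist 0.0
```

Scaled: -10 mm / 400 = -0.025, -4 mm / 400 = -0.01.

Request:
apply_moves --motion '[{"claw": 1, "delta_pos": [0, 0, -0.01], "twist": 0}, {"claw": 1, "delta_pos": [0, 0, -0.025], "twist": 0}, {"claw": 1, "delta_pos": [0, 0, -0.025], "twist": 0}]'

```text
time_s: 4.9
ee_pos: [0.5111, -0.0007, 0.0164]
eef_rot: [179.9, -0.0, 85.0]
force: [-0.6, -0.4, 0.3]
width: 0.0211
finger_force: 27.6
```

Run:
```python
from h import *
im,d=bot.get_image("side"); cv2.imwrite("pics/s2.png",cv2.resize(im[150:250,220:360,::-1],None,fx=5,fy=5,interpolation=cv2.INTER_CUBIC))
```

```text
(no output)
```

View pics/s2.png

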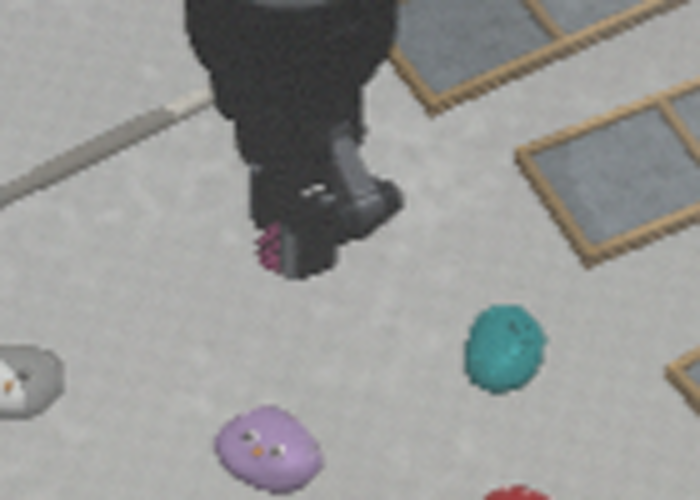

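Pink is held, with its body between the pads (crop 270,248). I'll carry it to the middle ladybird compartment.

```bash
python3 plan.py L0:.07 L0:.013
```

```text
4.95 [ 0.5109 -0.0007  0.0159] [179.9  -0.   85. ] w 0.0212 F [ 0.1 -0.1  0. ] j6 1
L0:.07 [182.9 -75.4 -54.1] twist -0.052
L0:.013 [ 0.  0. 57.] twist 0.0
```

Scaled: 183 mm / 400 = 0.4575, 172 mm / 400 = 0.43, -0.05 rad / 6.2832 = -0.008.

Request:
apply_moves --motion '[{"claw": 1, "delta_pos": [0, 0, -0.0625], "twist": 0}, {"claw": 1, "delta_pos": [0.025, -0.01, -0.135], "twist": 0}, {"claw": 1, "delta_pos": [0.1, -0.04, -0.135], "twist": -0.0032}, {"claw": 1, "delta_pos": [0.1875, -0.0775, -0.135], "twist": -0.008}, {"claw": 1, "delta_pos": [0.28, -0.115, -0.135], "twist": -0.008}, {"claw": 1, "delta_pos": [0.3625, -0.15, -0.135], "twist": -0.008}, {"claw": 1, "delta_pos": [0.43, -0.1775, -0.135], "twist": -0.008}, {"claw": 1, "delta_pos": [0.4575, -0.1875, -0.135], "twist": -0.008}, {"claw": 1, "delta_pos": [0.4575, -0.1875, -0.135], "twist": -0.008}]'

```text
time_s: 5.85
ee_pos: [0.4515, 0.1889, 0.0692]
eef_rot: [-180.0, -0.0, 88.0]
force: [0.6, -0.7, 0.1]
width: 0.0214
finger_force: 27.6
```

```bash
python3 plan.py L0:.0145
```

```text
5.85 [0.4515 0.1889 0.0692] [-180.   -0.   88.] w 0.0214 F [ 0.6 -0.7  0.1] j6 20
L0:.0145 [-0.9  0.2 54.7] twist -0.0
```

Scaled: 55 mm / 400 = 0.1375, 54 mm / 400 = 0.135.

Request:
apply_moves --motion '[{"claw": 1, "delta_pos": [0, 0, 0.05], "twist": 0}, {"claw": 1, "delta_pos": [0, 0, 0.105], "twist": 0}, {"claw": 1, "delta_pos": [0, 0, 0.1275], "twist": 0}, {"claw": 1, "delta_pos": [0, 0, 0.135], "twist": 0}, {"claw": 1, "delta_pos": [0, 0, 0.1375], "twist": 0}, {"claw": 1, "delta_pos": [0, 0, 0.1375], "twist": 0}]'

```text
time_s: 6.45
ee_pos: [0.4523, 0.188, 0.0149]
eef_rot: [179.9, -0.0, 87.9]
force: [-0.3, -0.6, -0.1]
width: 0.021
finger_force: 27.6
```

Lower in small steps until contact.

Scaled: 2 mm / 400 = 0.005, 1 mm / 400 = 0.0025.

Request:
apply_moves --motion '[{"claw": 1, "delta_pos": [0, 0, 0.0025], "twist": 0}, {"claw": 1, "delta_pos": [0, 0, 0.005], "twist": 0}, {"claw": 1, "delta_pos": [0, 0, 0.005], "twist": 0}]'

```text
time_s: 6.75
ee_pos: [0.4521, 0.1882, 0.0127]
eef_rot: [180.0, -0.0, 87.9]
force: [0.4, -0.6, 3.0]
width: 0.0211
finger_force: 28.3
```

Contact (3 N). I'll release, rise and look.

Scaled: -140 mm / 400 = -0.35, -105 mm / 400 = -0.2625.

Request:
apply_moves --motion '[{"claw": 0.35, "delta_pos": [0, 0, 0], "twist": 0}, {"claw": 0.1, "delta_pos": [0, 0, 0], "twist": 0}, {"claw": -0.3, "delta_pos": [0, 0, 0], "twist": 0}, {"claw": -0.3, "delta_pos": [0, 0, -0.0075], "twist": 0}, {"claw": -0.3, "delta_pos": [0, 0, -0.05], "twist": 0}, {"claw": -0.5, "delta_pos": [0, 0, -0.15], "twist": 0}, {"claw": -1, "delta_pos": [-0.0875, 0.0625, -0.225], "twist": 0}, {"claw": -1, "delta_pos": [-0.175, 0.1225, -0.225], "twist": 0}, {"claw": -1, "delta_pos": [-0.2625, 0.185, -0.225], "twist": 0}, {"claw": -1, "delta_pos": [-0.35, 0.245, -0.225], "twist": 0}]'

```text
time_s: 7.75
ee_pos: [0.5454, 0.043, 0.1029]
eef_rot: [180.0, -0.0, 87.9]
force: [0.6, 0.5, -0.2]
width: 0.0851
finger_force: 0.0
```

```bash
python3 plan.py yellow:.1
python3 - <<'E'
from h import *
im,d=bot.get_image("top"); cv2.imwrite("pics/t2.png",cv2.resize(im[135:285,110:400,::-1],None,fx=2.7,fy=2.7,interpolation=cv2.INTER_CUBIC))
E
```

```text
7.75 [0.5454 0.043  0.1029] [180.   -0.   87.9] w 0.0851 F [ 0.6  0.5 -0.2] j6 3
yellow:.1 [-161.9  114.7    2.9] twist -0.002
```

View pics/t2.png

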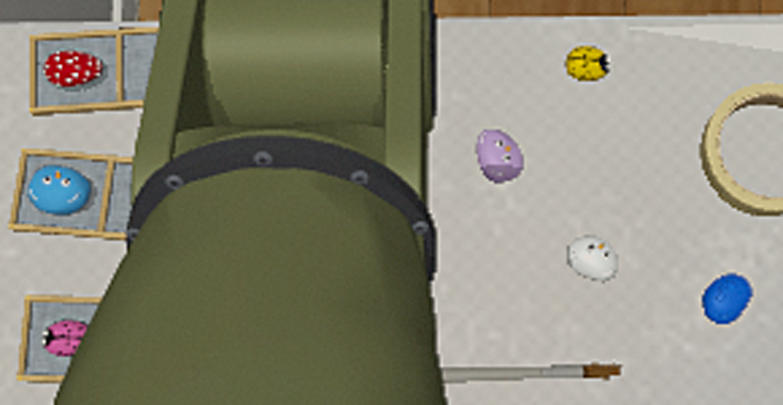

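The arm hides the tray in this top crop, so I'll check the placing on the way back. On to yellow.

Scaled: -162 mm / 400 = -0.405, -148 mm / 400 = -0.37.

Request:
apply_moves --motion '[{"claw": -1, "delta_pos": [-0.0875, 0.0625, 0], "twist": 0}, {"claw": -1, "delta_pos": [-0.1875, 0.1325, 0], "twist": 0}, {"claw": -1, "delta_pos": [-0.2875, 0.2025, 0], "twist": 0}, {"claw": -1, "delta_pos": [-0.37, 0.2625, 0], "twist": 0}, {"claw": -1, "delta_pos": [-0.405, 0.2875, 0.0075], "twist": 0}, {"claw": -1, "delta_pos": [-0.405, 0.2875, 0.0075], "twist": 0}]'

```text
time_s: 8.4
ee_pos: [0.6537, -0.1236, 0.0984]
eef_rot: [-180.0, -0.0, 87.7]
force: [-1.0, 0.2, 0.4]
width: 0.0853
finger_force: 0.0
```

```bash
python3 plan.py yellow:.0045
python3 - <<'E'
from h import *
im,d=bot.get_image("top"); cv2.imwrite("pics/t3.png",cv2.resize(im[135:285,110:400,::-1],None,fx=2.7,fy=2.7,interpolation=cv2.INTER_CUBIC))
for n in ("ladybird_pink","tray_ladybird"):
  for r in bot.cut_out("top",n)[:3]:
    m,l,a,cc,s=meas("top",n,r["mask"]); print(n,r["conf"],r["xy"],m,l,a)
E
```

```text
8.4 [ 0.6537 -0.1236  0.0984] [-180.    -0.    87.7] w 0.0853 F [-1.   0.2  0.4] j6 -12
yellow:.0045 [ 0.6  0.3 93.9] twist -0.005
ladybird_pink 0.73 [171.4, 256.3] [0.45233718 0.19215138] [24.4214776  35.04293653] 83.94276218131151
tray_ladybird 0.76 [175.2, 266.6] [0.44870562 0.18754615] [ 74.21566389 238.25906927] 87.39256644659119
```

View pics/t3.png

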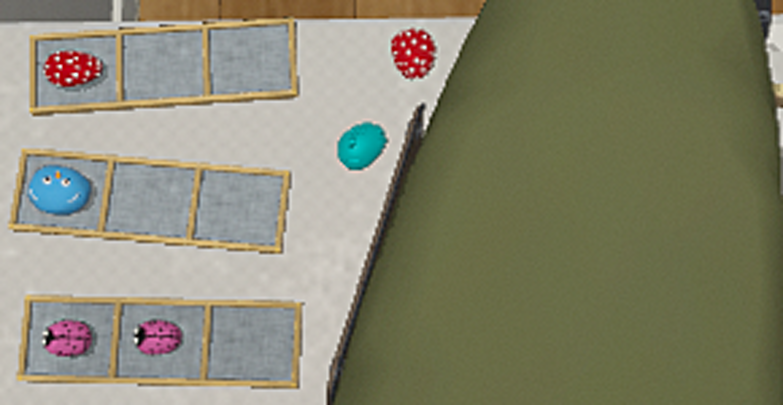

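The pink ladybird lies right way up in the middle compartment (crop 158,337), and the tray hasn't moved. Gripping yellow.

Scaled: 94 mm / 400 = 0.235, 86 mm / 400 = 0.215.

Request:
apply_moves --motion '[{"claw": -1, "delta_pos": [0, 0, 0.075], "twist": 0}, {"claw": -1, "delta_pos": [0, 0, 0.1625], "twist": 0}, {"claw": -1, "delta_pos": [0, 0, 0.215], "twist": 0}, {"claw": -0.3, "delta_pos": [0, 0, 0.235], "twist": 0}, {"claw": 0.1, "delta_pos": [0, 0, 0.235], "twist": 0}, {"claw": 1, "delta_pos": [0, 0, 0.235], "twist": 0}, {"claw": 1, "delta_pos": [0, 0, 0.235], "twist": 0}, {"claw": 1, "delta_pos": [0, 0, 0.235], "twist": 0}, {"claw": 1, "delta_pos": [0, 0, 0.235], "twist": 0}]'

```text
time_s: 9.45
ee_pos: [0.6542, -0.1216, 0.0071]
eef_rot: [179.9, 0.0, 87.9]
force: [-1.9, 1.3, 6.8]
width: 0.0236
finger_force: 29.1
```

Scaled: -10 mm / 400 = -0.025, -4 mm / 400 = -0.01.

Request:
apply_moves --motion '[{"claw": 1, "delta_pos": [0, 0, -0.01], "twist": 0}, {"claw": 1, "delta_pos": [0, 0, -0.025], "twist": 0}, {"claw": 1, "delta_pos": [0, 0, -0.025], "twist": 0}]'

```text
time_s: 9.75
ee_pos: [0.6541, -0.1218, 0.0167]
eef_rot: [179.9, 0.0, 87.9]
force: [0.1, 0.3, -0.3]
width: 0.0234
finger_force: 29.4
```

```bash
python3 plan.py L1:.07:k
```

```text
9.75 [ 0.6541 -0.1218  0.0167] [179.9   0.   87.9] w 0.0234 F [ 0.1  0.3 -0.3] j6 -12
L1:.07:k [ 237.  -214.   -53.3] twist 0.0
```

Request:
apply_moves --motion '[{"claw": 1, "delta_pos": [0, 0, -0.075], "twist": 0}, {"claw": 1, "delta_pos": [0.025, -0.0225, -0.1325], "twist": 0}, {"claw": 1, "delta_pos": [0.095, -0.085, -0.1325], "twist": 0}, {"claw": 1, "delta_pos": [0.175, -0.1575, -0.1325], "twist": 0}, {"claw": 1, "delta_pos": [0.26, -0.235, -0.1325], "twist": 0}, {"claw": 1, "delta_pos": [0.345, -0.3125, -0.1325], "twist": 0}, {"claw": 1, "delta_pos": [0.43, -0.3875, -0.1325], "twist": 0}, {"claw": 1, "delta_pos": [0.51, -0.46, -0.1325], "twist": 0}, {"claw": 1, "delta_pos": [0.57, -0.515, -0.1325], "twist": 0}, {"claw": 1, "delta_pos": [0.5925, -0.535, -0.1325], "twist": 0}]'

```text
time_s: 10.75
ee_pos: [0.4468, 0.1248, 0.0685]
eef_rot: [-180.0, -0.0, 88.0]
force: [0.2, -0.6, 0.2]
width: 0.0233
finger_force: 29.5
```

```bash
python3 plan.py L1:.0145
```

```text
10.75 [0.4468 0.1248 0.0685] [-180.   -0.   88.] w 0.0233 F [ 0.2 -0.6  0.2] j6 13
L1:.0145 [-1.8  2.3 54. ] twist -0.0
```

Scaled: 55 mm / 400 = 0.1375, 54 mm / 400 = 0.135.

Request:
apply_moves --motion '[{"claw": 1, "delta_pos": [-0.0025, 0.0025, 0.05], "twist": 0}, {"claw": 1, "delta_pos": [-0.0025, 0.0025, 0.105], "twist": 0}, {"claw": 1, "delta_pos": [-0.0025, 0.0025, 0.1275], "twist": 0}, {"claw": 1, "delta_pos": [-0.0025, 0.0025, 0.1325], "twist": 0}, {"claw": 1, "delta_pos": [-0.0025, 0.0025, 0.135], "twist": 0}, {"claw": 1, "delta_pos": [-0.0025, 0.0025, 0.1375], "twist": 0}, {"claw": 1, "delta_pos": [-0.0025, 0.0025, 0.1375], "twist": 0}]'

```text
time_s: 11.45
ee_pos: [0.4497, 0.1221, 0.0138]
eef_rot: [179.9, -0.0, 87.9]
force: [-0.1, -0.7, 0.3]
width: 0.0236
finger_force: 29.5
```

Scaled: 1 mm / 400 = 0.0025.

Request:
apply_moves --motion '[{"claw": 1, "delta_pos": [0, 0, 0.0025], "twist": 0}, {"claw": 1, "delta_pos": [0, 0, 0.0025], "twist": 0}]'

```text
time_s: 11.65
ee_pos: [0.4498, 0.1222, 0.013]
eef_rot: [179.9, -0.0, 87.9]
force: [-2.5, -1.3, 8.5]
width: 0.0235
finger_force: 30.7
```

```bash
python3 plan.py toad:.1
```

```text
11.65 [0.4498 0.1222 0.013 ] [179.9  -0.   87.9] w 0.0235 F [-2.5 -1.3  8.5] j6 13
toad:.1 [-107.4  218.9  -87. ] twist 1.534
```

Scaled: 128 mm / 400 = 0.32, 96 mm / 400 = 0.24, 0.56 rad / 6.2832 = 0.0891.

Request:
apply_moves --motion '[{"claw": 0.3, "delta_pos": [0, 0, 0], "twist": 0}, {"claw": 0.1, "delta_pos": [0, 0, 0], "twist": 0}, {"claw": -0.3, "delta_pos": [0, 0, 0], "twist": 0}, {"claw": -0.3, "delta_pos": [0, 0, -0.0075], "twist": 0}, {"claw": -0.3, "delta_pos": [0, 0, -0.05], "twist": 0}, {"claw": -0.5, "delta_pos": [0, 0, -0.15], "twist": 0}, {"claw": -1, "delta_pos": [-0.0375, 0.075, -0.2175], "twist": 0.0223}, {"claw": -1, "delta_pos": [-0.0775, 0.1575, -0.2175], "twist": 0.0446}, {"claw": -1, "delta_pos": [-0.1175, 0.24, -0.2175], "twist": 0.0668}, {"claw": -1, "delta_pos": [-0.1575, 0.32, -0.2175], "twist": 0.0891}]'

```text
time_s: 12.65
ee_pos: [0.5762, 0.0536, 0.0997]
eef_rot: [180.0, -0.0, 55.5]
force: [0.4, -0.1, -0.1]
width: 0.0852
finger_force: 0.0
```

```bash
python3 plan.py toad:.1
```

```text
12.65 [0.5762 0.0536 0.0997] [180.   -0.   55.5] w 0.0852 F [ 0.4 -0.1 -0.1] j6 36
toad:.1 [11.5 99.3 -0.3] twist 0.968
```

Scaled: 99 mm / 400 = 0.2475, 95 mm / 400 = 0.2375, 0.97 rad / 6.2832 = 0.1544.

Request:
apply_moves --motion '[{"claw": -1, "delta_pos": [0.0075, 0.0625, 0], "twist": 0.0223}, {"claw": -1, "delta_pos": [0.015, 0.125, 0], "twist": 0.0446}, {"claw": -1, "delta_pos": [0.0225, 0.1875, 0], "twist": 0.0668}, {"claw": -1, "delta_pos": [0.0275, 0.2375, 0], "twist": 0.0891}, {"claw": -1, "delta_pos": [0.0275, 0.2475, 0], "twist": 0.1114}, {"claw": -1, "delta_pos": [0.0275, 0.2475, 0], "twist": 0.1337}, {"claw": -1, "delta_pos": [0.0275, 0.2475, 0], "twist": 0.1544}, {"claw": -1, "delta_pos": [0.0275, 0.2475, 0], "twist": 0.1544}]'

```text
time_s: 13.45
ee_pos: [0.6629, 0.0079, 0.0992]
eef_rot: [-180.0, 0.0, 0.1]
force: [0.3, -0.6, 0.6]
width: 0.0853
finger_force: 0.0
```

```bash
python3 plan.py toad:.005
```

```text
13.45 [0.6629 0.0079 0.0992] [-1.8e+02  0.0e+00  1.0e-01] w 0.0853 F [ 0.3 -0.6  0.6] j6 87
toad:.005 [ 1.6  1.1 94.2] twist 0.002
```

Request:
apply_moves --motion '[{"claw": -1, "delta_pos": [0.0025, 0.0025, 0.075], "twist": 0}, {"claw": -1, "delta_pos": [0.0025, 0.0025, 0.1625], "twist": 0}, {"claw": -1, "delta_pos": [0.0025, 0.0025, 0.215], "twist": 0}, {"claw": -0.3, "delta_pos": [0.0025, 0.0025, 0.235], "twist": 0}, {"claw": 0, "delta_pos": [0.0025, 0.0025, 0.235], "twist": 0}, {"claw": 1, "delta_pos": [0.0025, 0.0025, 0.235], "twist": 0}, {"claw": 1, "delta_pos": [0.0025, 0.0025, 0.235], "twist": 0}, {"claw": 1, "delta_pos": [0.0025, 0.0025, 0.235], "twist": 0}, {"claw": 1, "delta_pos": [0.0025, 0.0025, 0.235], "twist": 0}]'

```text
time_s: 14.35
ee_pos: [0.6649, 0.0068, 0.0072]
eef_rot: [180.0, -0.2, 0.2]
force: [-0.7, 0.8, 7.0]
width: 0.031
finger_force: 28.5
```

Scaled: -10 mm / 400 = -0.025, -4 mm / 400 = -0.01.

Request:
apply_moves --motion '[{"claw": 1, "delta_pos": [0, 0, -0.01], "twist": 0}, {"claw": 1, "delta_pos": [0, 0, -0.025], "twist": 0}, {"claw": 1, "delta_pos": [0, 0, -0.025], "twist": 0}]'

```text
time_s: 14.65
ee_pos: [0.6646, 0.0069, 0.0166]
eef_rot: [180.0, -0.1, 0.2]
force: [0.3, -0.3, -0.6]
width: 0.0311
finger_force: 28.3
```

```bash
python3 plan.py T1:.07:k
```

```text
14.65 [0.6646 0.0069 0.0166] [ 1.8e+02 -1.0e-01  2.0e-01] w 0.0311 F [ 0.3 -0.3 -0.6] j6 87
T1:.07:k [  -3.1 -121.1  -53.4] twist 0.0
```

Scaled: -121 mm / 400 = -0.3025, -117 mm / 400 = -0.2925.

Request:
apply_moves --motion '[{"claw": 1, "delta_pos": [0, 0, -0.075], "twist": 0}, {"claw": 1, "delta_pos": [0, -0.02, -0.1325], "twist": 0}, {"claw": 1, "delta_pos": [-0.0025, -0.0875, -0.1325], "twist": 0}, {"claw": 1, "delta_pos": [-0.005, -0.17, -0.1325], "twist": 0}, {"claw": 1, "delta_pos": [-0.0075, -0.245, -0.1325], "twist": 0}, {"claw": 1, "delta_pos": [-0.0075, -0.2925, -0.1325], "twist": 0}, {"claw": 1, "delta_pos": [-0.0075, -0.3025, -0.1325], "twist": 0}, {"claw": 1, "delta_pos": [-0.0075, -0.3025, -0.0875], "twist": 0}, {"claw": 1, "delta_pos": [-0.0075, -0.3025, -0.03], "twist": 0}, {"claw": 1, "delta_pos": [-0.0075, -0.3025, -0.0075], "twist": 0}]'

```text
time_s: 15.65
ee_pos: [0.6597, 0.1267, 0.016]
eef_rot: [180.0, 0.2, 0.2]
force: [0.1, 0.1, -1.0]
width: 0.0311
finger_force: 28.5
```

Request:
apply_moves --motion '[{"claw": 1, "delta_pos": [0, 0, 0.0075], "twist": 0}, {"claw": 1, "delta_pos": [0, 0, 0.01], "twist": 0}, {"claw": 1, "delta_pos": [0, 0, 0.0125], "twist": 0}, {"claw": 1, "delta_pos": [0, 0, 0.0125], "twist": 0}]'

```text
time_s: 16.05
ee_pos: [0.6609, 0.1278, 0.0141]
eef_rot: [-180.0, -0.1, 0.2]
force: [-0.6, 0.4, 0.3]
width: 0.0309
finger_force: 28.5
```

Scaled: 1.3 mm / 400 = 0.0033, 1 mm / 400 = 0.0025.

Request:
apply_moves --motion '[{"claw": 1, "delta_pos": [0, 0, 0.0025], "twist": 0}, {"claw": 1, "delta_pos": [0, 0, 0.0033], "twist": 0}, {"claw": 1, "delta_pos": [0, 0, 0.0033], "twist": 0}]'

```text
time_s: 16.35
ee_pos: [0.661, 0.1279, 0.0132]
eef_rot: [-180.0, -0.1, 0.2]
force: [-2.5, -1.0, 6.9]
width: 0.0308
finger_force: 29.6
```

```bash
python3 plan.py lilac:.1
```

```text
16.35 [0.661  0.1279 0.0132] [-1.8e+02 -1.0e-01  2.0e-01] w 0.0308 F [-2.5 -1.   6.9] j6 98
lilac:.1 [-78.2 182.6 -86.8] twist -0.345
```

Scaled: 141 mm / 400 = 0.3525, 103 mm / 400 = 0.2575, -0.345 rad / 6.2832 = -0.0549.

Request:
apply_moves --motion '[{"claw": 0.1, "delta_pos": [0, 0, 0], "twist": 0}, {"claw": -0.1, "delta_pos": [0, 0, 0], "twist": 0}, {"claw": -0.4, "delta_pos": [0, 0, 0], "twist": 0}, {"claw": -0.4, "delta_pos": [0, 0, -0.0075], "twist": 0}, {"claw": -0.4, "delta_pos": [0, 0, -0.05], "twist": 0}, {"claw": -0.5, "delta_pos": [0, 0, -0.15], "twist": 0}, {"claw": -1, "delta_pos": [-0.03, 0.0675, -0.2175], "twist": -0.0159}, {"claw": -1, "delta_pos": [-0.07, 0.1625, -0.2175], "twist": -0.0318}, {"claw": -1, "delta_pos": [-0.11, 0.2575, -0.2175], "twist": -0.0477}, {"claw": -1, "delta_pos": [-0.15, 0.3525, -0.2175], "twist": -0.0549}]'

```text
time_s: 17.35
ee_pos: [0.6006, -0.0146, 0.1007]
eef_rot: [180.0, -0.1, 20.2]
force: [0.8, -0.6, -0.0]
width: 0.0857
finger_force: 0.0
```

```bash
python3 plan.py lilac:.1
```

```text
17.35 [ 0.6006 -0.0146  0.1007] [ 1.80e+02 -1.00e-01  2.02e+01] w 0.0857 F [ 0.8 -0.6 -0. ] j6 65
lilac:.1 [-30.   32.    0.7] twist 0.004
```

Scaled: 32 mm / 400 = 0.08, -30 mm / 400 = -0.075.

Request:
apply_moves --motion '[{"claw": -1, "delta_pos": [-0.05, 0.0525, 0], "twist": 0}, {"claw": -1, "delta_pos": [-0.075, 0.08, 0], "twist": 0}, {"claw": -1, "delta_pos": [-0.075, 0.08, 0], "twist": 0}]'

```text
time_s: 17.65
ee_pos: [0.5838, -0.0549, 0.1001]
eef_rot: [180.0, -0.1, 19.9]
force: [0.3, 1.1, 1.2]
width: 0.0853
finger_force: 0.0
```

```bash
python3 plan.py lilac:.005
python3 - <<'E'
from h import *
im,d=bot.get_image("top"); cv2.imwrite("pics/t4.png",cv2.resize(im[135:285,110:400,::-1],None,fx=2.7,fy=2.7,interpolation=cv2.INTER_CUBIC))
E
```

```text
17.65 [ 0.5838 -0.0549  0.1001] [ 1.80e+02 -1.00e-01  1.99e+01] w 0.0853 F [0.3 1.1 1.2] j6 61
lilac:.005 [-0.3 -0.  95.1] twist -0.002
```

View pics/t4.png

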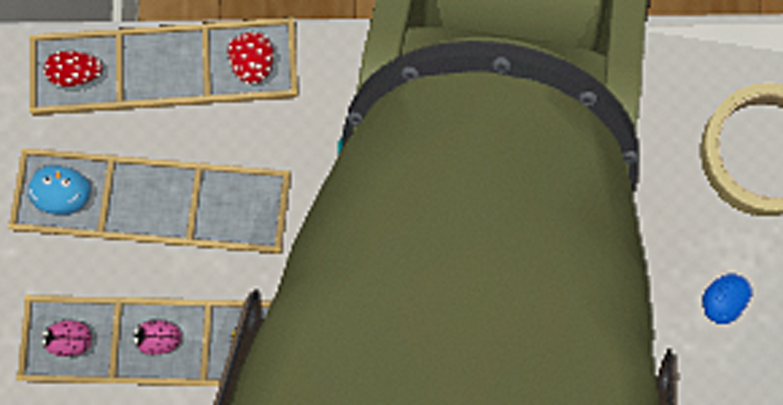

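The toadstool lies in its right-hand compartment (crop 250,57), within about 5 mm of centre. The trays haven't moved. Gripping lilac.

Scaled: 95 mm / 400 = 0.2375, 94 mm / 400 = 0.235.

Request:
apply_moves --motion '[{"claw": -1, "delta_pos": [0, 0, 0.075], "twist": 0}, {"claw": -1, "delta_pos": [0, 0, 0.1625], "twist": 0}, {"claw": -1, "delta_pos": [0, 0, 0.215], "twist": 0}, {"claw": -0.3, "delta_pos": [0, 0, 0.235], "twist": 0}, {"claw": 0, "delta_pos": [0, 0, 0.2375], "twist": 0}, {"claw": 1, "delta_pos": [0, 0, 0.2375], "twist": 0}, {"claw": 1, "delta_pos": [0, 0, 0.2375], "twist": 0}, {"claw": 1, "delta_pos": [0, 0, 0.2375], "twist": 0}, {"claw": 1, "delta_pos": [0, 0, 0.2375], "twist": 0}]'

```text
time_s: 18.6
ee_pos: [0.5847, -0.0535, 0.0056]
eef_rot: [179.9, -0.1, 20.0]
force: [-1.2, 2.0, 6.2]
width: 0.0302
finger_force: 29.5
```

Scaled: -10 mm / 400 = -0.025, -4 mm / 400 = -0.01.

Request:
apply_moves --motion '[{"claw": 1, "delta_pos": [0, 0, -0.01], "twist": 0}, {"claw": 1, "delta_pos": [0, 0, -0.025], "twist": 0}, {"claw": 1, "delta_pos": [0, 0, -0.025], "twist": 0}]'

```text
time_s: 18.9
ee_pos: [0.5844, -0.0538, 0.0152]
eef_rot: [179.9, -0.1, 20.0]
force: [0.6, 0.5, -0.2]
width: 0.0302
finger_force: 29.8
```

```bash
python3 plan.py C0:.07:84 C0:.07:0
```

```text
18.9 [ 0.5844 -0.0538  0.0152] [ 1.799e+02 -1.000e-01  2.000e+01] w 0.0302 F [ 0.6  0.5 -0.2] j6 61
C0:.07:84 [  57.8 -248.   -54.8] twist -1.117
C0:.07:0 [ 0.  0. -0.] twist 1.466
```

Scaled: -248 mm / 400 = -0.62, -238 mm / 400 = -0.595, -1.117 rad / 6.2832 = -0.1778.

Request:
apply_moves --motion '[{"claw": 1, "delta_pos": [0, 0, -0.075], "twist": 0}, {"claw": 1, "delta_pos": [0.0075, -0.0275, -0.1375], "twist": -0.0159}, {"claw": 1, "delta_pos": [0.0225, -0.1, -0.1375], "twist": -0.0382}, {"claw": 1, "delta_pos": [0.0425, -0.185, -0.1375], "twist": -0.0605}, {"claw": 1, "delta_pos": [0.0625, -0.27, -0.1375], "twist": -0.0828}, {"claw": 1, "delta_pos": [0.0825, -0.355, -0.1375], "twist": -0.105}, {"claw": 1, "delta_pos": [0.1025, -0.44, -0.1375], "twist": -0.1273}, {"claw": 1, "delta_pos": [0.1225, -0.525, -0.1375], "twist": -0.1496}, {"claw": 1, "delta_pos": [0.1375, -0.595, -0.1375], "twist": -0.1687}, {"claw": 1, "delta_pos": [0.145, -0.62, -0.1375], "twist": -0.1778}]'

```text
time_s: 19.9
ee_pos: [0.553, 0.2016, 0.0691]
eef_rot: [180.0, -0.0, 84.4]
force: [-0.5, -0.9, -0.4]
width: 0.0301
finger_force: 29.9
```

```bash
python3 plan.py C0:.014:84
```

```text
19.9 [0.553  0.2016 0.0691] [180.   -0.   84.4] w 0.0301 F [-0.5 -0.9 -0.4] j6 22
C0:.014:84 [-2.5  1.3 55.1] twist 0.007
```

Scaled: 56 mm / 400 = 0.14, 55 mm / 400 = 0.1375.

Request:
apply_moves --motion '[{"claw": 1, "delta_pos": [-0.0025, 0, 0.05], "twist": 0}, {"claw": 1, "delta_pos": [-0.0025, 0, 0.105], "twist": 0}, {"claw": 1, "delta_pos": [-0.0025, 0, 0.13], "twist": 0}, {"claw": 1, "delta_pos": [-0.0025, 0, 0.1375], "twist": 0}, {"claw": 1, "delta_pos": [-0.0025, 0, 0.14], "twist": 0}, {"claw": 1, "delta_pos": [-0.0025, 0, 0.14], "twist": 0}]'

```text
time_s: 20.5
ee_pos: [0.5539, 0.1982, 0.0138]
eef_rot: [179.9, -0.0, 84.0]
force: [-0.6, -0.4, -0.5]
width: 0.0301
finger_force: 29.9
```

Scaled: 1 mm / 400 = 0.0025.

Request:
apply_moves --motion '[{"claw": 1, "delta_pos": [0, 0, 0.0025], "twist": 0}, {"claw": 1, "delta_pos": [0, 0, 0.0025], "twist": 0}]'

```text
time_s: 20.7
ee_pos: [0.5537, 0.1983, 0.0125]
eef_rot: [180.0, -0.0, 84.0]
force: [-0.1, 0.3, -0.0]
width: 0.0303
finger_force: 29.9
```

Scaled: 1.2 mm / 400 = 0.003, 0.7 mm / 400 = 0.0018.

Request:
apply_moves --motion '[{"claw": 1, "delta_pos": [0, 0, 0.0018], "twist": 0}, {"claw": 1, "delta_pos": [0, 0, 0.003], "twist": 0}, {"claw": 1, "delta_pos": [0, 0, 0.003], "twist": 0}]'

```text
time_s: 21.0
ee_pos: [0.5537, 0.1983, 0.0116]
eef_rot: [180.0, -0.0, 84.0]
force: [-3.3, -1.5, 8.0]
width: 0.03
finger_force: 30.6
```

```bash
python3 plan.py white:.1
```

```text
21.0 [0.5537 0.1983 0.0116] [180.  -0.  84.] w 0.03 F [-3.3 -1.5  8. ] j6 22
white:.1 [-323.5  -13.5  -88.4] twist 0.349
```

Scaled: -160 mm / 400 = -0.4, -115 mm / 400 = -0.2875, 0.349 rad / 6.2832 = 0.0555.

Request:
apply_moves --motion '[{"claw": 0.1, "delta_pos": [0, 0, 0], "twist": 0}, {"claw": -0.1, "delta_pos": [0, 0, 0], "twist": 0}, {"claw": -0.4, "delta_pos": [0, 0, 0], "twist": 0}, {"claw": -0.4, "delta_pos": [0, 0, -0.0075], "twist": 0}, {"claw": -0.4, "delta_pos": [0, 0, -0.05], "twist": 0}, {"claw": -0.5, "delta_pos": [0, 0, -0.15], "twist": 0}, {"claw": -1, "delta_pos": [-0.0625, -0.0025, -0.22], "twist": 0.008}, {"claw": -1, "delta_pos": [-0.175, -0.0075, -0.22], "twist": 0.0239}, {"claw": -1, "delta_pos": [-0.2875, -0.0125, -0.22], "twist": 0.0398}, {"claw": -1, "delta_pos": [-0.4, -0.0175, -0.22], "twist": 0.0555}]'

```text
time_s: 22.0
ee_pos: [0.5293, 0.0384, 0.0993]
eef_rot: [180.0, -0.0, 63.8]
force: [0.4, -0.7, 0.2]
width: 0.0855
finger_force: 0.0
```

```bash
python3 plan.py white:.1
```

```text
22.0 [0.5293 0.0384 0.0993] [180.   -0.   63.8] w 0.0855 F [ 0.4 -0.7  0.2] j6 26
white:.1 [-154.    50.3   -0.7] twist -0.004
```

Request:
apply_moves --motion '[{"claw": -1, "delta_pos": [-0.105, 0.035, 0], "twist": 0}, {"claw": -1, "delta_pos": [-0.21, 0.07, 0], "twist": 0}, {"claw": -1, "delta_pos": [-0.3125, 0.1025, 0], "twist": 0}, {"claw": -1, "delta_pos": [-0.37, 0.12, 0], "twist": 0}, {"claw": -1, "delta_pos": [-0.385, 0.125, 0], "twist": 0}, {"claw": -1, "delta_pos": [-0.385, 0.125, 0], "twist": 0}]'

```text
time_s: 22.6
ee_pos: [0.5071, -0.1208, 0.0989]
eef_rot: [180.0, -0.0, 63.9]
force: [-0.6, 0.7, 0.6]
width: 0.0856
finger_force: 0.0
```

```bash
python3 plan.py white:.005
python3 - <<'E'
from h import *
im,d=bot.get_image("top"); cv2.imwrite("pics/t5.png",cv2.resize(im[135:285,110:400,::-1],None,fx=2.7,fy=2.7,interpolation=cv2.INTER_CUBIC))
E
```

```text
22.6 [ 0.5071 -0.1208  0.0989] [180.   -0.   63.9] w 0.0856 F [-0.6  0.7  0.6] j6 9
white:.005 [-1.4 -0.1 93.9] twist -0.002
```

View pics/t5.png

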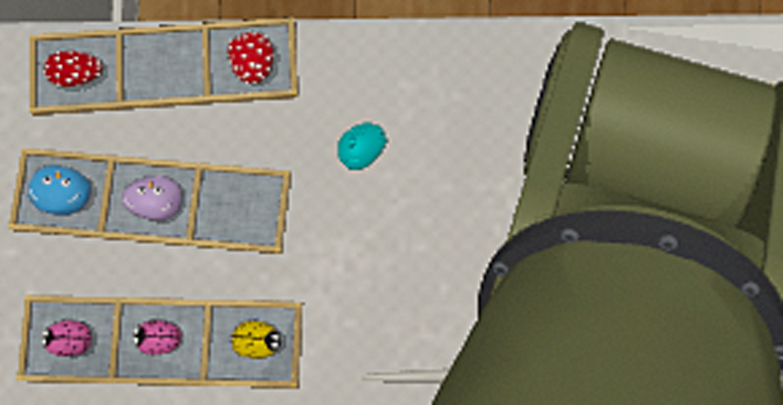

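Lilac is centred (crop 152,198), yellow is in its compartment (256,338), and everything lies upright. Gripping the white chick.

Scaled: 94 mm / 400 = 0.235, 93 mm / 400 = 0.2325.

Request:
apply_moves --motion '[{"claw": -1, "delta_pos": [-0.0025, 0, 0.075], "twist": 0}, {"claw": -1, "delta_pos": [-0.0025, 0, 0.1625], "twist": 0}, {"claw": -1, "delta_pos": [-0.0025, 0, 0.215], "twist": 0}, {"claw": -0.3, "delta_pos": [-0.0025, 0, 0.2325], "twist": 0}, {"claw": 0, "delta_pos": [-0.0025, 0, 0.235], "twist": 0}, {"claw": 1, "delta_pos": [-0.0025, 0, 0.235], "twist": 0}, {"claw": 1, "delta_pos": [-0.0025, 0, 0.235], "twist": 0}, {"claw": 1, "delta_pos": [-0.0025, 0, 0.235], "twist": 0}, {"claw": 1, "delta_pos": [-0.0025, 0, 0.235], "twist": 0}]'

```text
time_s: 23.55
ee_pos: [0.5074, -0.1214, 0.0062]
eef_rot: [179.9, -0.0, 64.0]
force: [-1.3, 1.8, 6.0]
width: 0.0278
finger_force: 29.1
```

Scaled: -10 mm / 400 = -0.025, -4 mm / 400 = -0.01.

Request:
apply_moves --motion '[{"claw": 1, "delta_pos": [0, 0, -0.01], "twist": 0}, {"claw": 1, "delta_pos": [0, 0, -0.025], "twist": 0}, {"claw": 1, "delta_pos": [0, 0, -0.025], "twist": 0}]'

```text
time_s: 23.85
ee_pos: [0.5073, -0.1216, 0.0161]
eef_rot: [179.9, -0.0, 64.0]
force: [0.5, 0.2, -0.4]
width: 0.0279
finger_force: 29.6
```

```bash
python3 plan.py C1:.07:84
```

```text
23.85 [ 0.5073 -0.1216  0.0161] [179.9  -0.   64. ] w 0.0279 F [ 0.5  0.2 -0.4] j6 9
C1:.07:84 [247.1 -76.4 -53.9] twist -0.349
```

Scaled: 247 mm / 400 = 0.6175, 241 mm / 400 = 0.6025, -0.349 rad / 6.2832 = -0.0555.

Request:
apply_moves --motion '[{"claw": 1, "delta_pos": [0, 0, -0.075], "twist": 0}, {"claw": 1, "delta_pos": [0.025, -0.0075, -0.135], "twist": 0}, {"claw": 1, "delta_pos": [0.1, -0.03, -0.135], "twist": -0.008}, {"claw": 1, "delta_pos": [0.1875, -0.0575, -0.135], "twist": -0.0159}, {"claw": 1, "delta_pos": [0.28, -0.0875, -0.135], "twist": -0.0255}, {"claw": 1, "delta_pos": [0.375, -0.115, -0.135], "twist": -0.035}, {"claw": 1, "delta_pos": [0.47, -0.145, -0.135], "twist": -0.0446}, {"claw": 1, "delta_pos": [0.555, -0.1725, -0.135], "twist": -0.0525}, {"claw": 1, "delta_pos": [0.6025, -0.185, -0.135], "twist": -0.0555}, {"claw": 1, "delta_pos": [0.6175, -0.19, -0.135], "twist": -0.0555}]'

```text
time_s: 24.85
ee_pos: [0.5468, 0.1357, 0.0688]
eef_rot: [180.0, -0.0, 84.1]
force: [-0.2, -0.2, -0.0]
width: 0.0278
finger_force: 29.8
```

```bash
python3 plan.py C1:.0135:84
```

```text
24.85 [0.5468 0.1357 0.0688] [180.   -0.   84.1] w 0.0278 F [-0.2 -0.2 -0. ] j6 16
C1:.0135:84 [-1.7  0.4 55.3] twist 0.002
```

Scaled: 56 mm / 400 = 0.14, 55 mm / 400 = 0.1375.

Request:
apply_moves --motion '[{"claw": 1, "delta_pos": [-0.0025, 0, 0.05], "twist": 0}, {"claw": 1, "delta_pos": [-0.0025, 0, 0.105], "twist": 0}, {"claw": 1, "delta_pos": [-0.0025, 0, 0.13], "twist": 0}, {"claw": 1, "delta_pos": [-0.0025, 0, 0.1375], "twist": 0}, {"claw": 1, "delta_pos": [-0.0025, 0, 0.14], "twist": 0}, {"claw": 1, "delta_pos": [-0.0025, 0, 0.14], "twist": 0}]'

```text
time_s: 25.45
ee_pos: [0.5471, 0.1328, 0.0136]
eef_rot: [179.9, -0.0, 84.0]
force: [0.9, -0.0, 0.8]
width: 0.0277
finger_force: 29.8
```

Request:
apply_moves --motion '[{"claw": 1, "delta_pos": [0, 0, 0.0018], "twist": 0}, {"claw": 1, "delta_pos": [0, 0, 0.0025], "twist": 0}, {"claw": 1, "delta_pos": [0, 0, 0.0025], "twist": 0}]'

```text
time_s: 25.75
ee_pos: [0.5469, 0.133, 0.0123]
eef_rot: [180.0, -0.0, 84.0]
force: [-0.3, -0.3, 2.1]
width: 0.028
finger_force: 30.2
```

Contact. I'll release, then move up and away to the start side.

Request:
apply_moves --motion '[{"claw": 0.15, "delta_pos": [0, 0, 0], "twist": 0}, {"claw": 0, "delta_pos": [0, 0, 0], "twist": 0}, {"claw": -0.4, "delta_pos": [0, 0, 0], "twist": 0}, {"claw": -0.4, "delta_pos": [0, 0, -0.0075], "twist": 0}, {"claw": -0.4, "delta_pos": [0, 0, -0.05], "twist": 0}, {"claw": -0.5, "delta_pos": [0, 0, -0.15], "twist": 0}, {"claw": -0.5, "delta_pos": [-0.0875, -0.0125, -0.2375], "twist": 0}, {"claw": -0.5, "delta_pos": [-0.1875, -0.025, -0.3], "twist": 0}, {"claw": -0.5, "delta_pos": [-0.2875, -0.0375, -0.35], "twist": 0}, {"claw": -0.5, "delta_pos": [-0.3875, -0.05, -0.375], "twist": 0}]'

```text
time_s: 26.75
ee_pos: [0.5104, -0.0205, 0.164]
eef_rot: [179.8, 0.0, 84.0]
force: [0.4, -0.5, -0.3]
width: 0.0642
finger_force: 0.0
```

Scaled: -200 mm / 400 = -0.5, -190 mm / 400 = -0.475.

Request:
apply_moves --motion '[{"claw": -0.5, "delta_pos": [-0.1, 0, 0], "twist": 0}, {"claw": -0.5, "delta_pos": [-0.2, 0, 0], "twist": 0}, {"claw": -0.5, "delta_pos": [-0.3, 0, 0], "twist": 0}, {"claw": -0.5, "delta_pos": [-0.4, 0, 0], "twist": 0}, {"claw": -0.5, "delta_pos": [-0.475, 0, 0], "twist": 0}, {"claw": -0.5, "delta_pos": [-0.5, 0, 0], "twist": 0}, {"claw": -0.5, "delta_pos": [-0.5, 0, 0], "twist": 0}]'

```text
time_s: 27.45
ee_pos: [0.4893, -0.2187, 0.1618]
eef_rot: [-180.0, -0.0, 83.9]
force: [1.0, 0.5, -0.4]
width: 0.0642
finger_force: 0.0
```

Run:
```python
from h import *
im,d=bot.get_image("top"); cv2.imwrite("pics/t6.png",cv2.resize(im[135:285,110:400,::-1],None,fx=2.7,fy=2.7,interpolation=cv2.INTER_CUBIC))
for n in H:
  for r in bot.cut_out("top",n)[:3]:
    m,l,a,cc,s=meas("top",n,r["mask"]); print(n,round(r["conf"],2),np.round(r["xy"]),np.round(m,3),np.round(l))
```

```text
chick_white 0.59 [200. 209.] [0.547 0.133] [31. 40.]
chick_white 0.59 [246. 189.] [0.592 0.046] [30. 37.]
chick_lilac 0.55 [169. 211.] [0.554 0.198] [34. 45.]
chick_lilac 0.55 [200. 210.] [0.548 0.133] [34. 44.]
ladybird_pink 0.73 [168. 257.] [0.452 0.192] [24. 32.]
ladybird_yellow 0.76 [204. 264.] [0.45  0.121] [28. 35.]
toadstool 0.83 [201. 156.] [0.662 0.129] [34. 42.]
tray_chick 0.81 [159. 210.] [0.552 0.205] [ 77. 235.]
tray_ladybird 0.78 [168. 267.] [0.449 0.193] [ 75. 233.]
tray_toadstool 0.81 [165. 158.] [0.654 0.2  ] [ 78. 229.]
masking_tape 0.59 [378. 186.] [ 0.592 -0.227] [ 52. 125.]
```

View pics/t6.png

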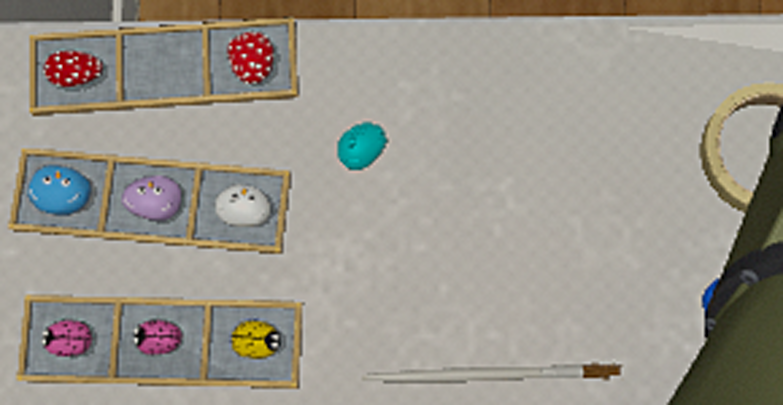

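All five lie flat and upright in the right compartments: white (245,204), lilac (152,198), pink (158,337), yellow (256,338) and toadstool (250,57). The trays, tape and brush are unmoved and the gripper is clear, so I'm handing in.

```bash
python3 -c "
from workcell import bot
print(bot.finish_job())"
```

```text
the job is handed in; nothing more can be done
None
```

All five pebbles are in the empty compartments of their matching trays and the job is handed in; the last picture showed each lying upright, the trays, tape and brush where they were, and the hand-in returned no verdict.

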